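# Fetch the prop block from its tilt-out bin

### The arm

A 7-joint arm with a two-finger parallel gripper is mounted at the origin on the work surface. World frame = base frame: x ahead of the robot, y to its left, z up, the work surface at z = 0. Lengths are in m, angles in rad, forces in N, time in s.
With the tool pointing down it reaches from about 0.4 to 0.85 m from the base axis. Payload 10.4 kg.
Tool frame: the origin (TCP) lies at the very end of the fingers, on their centre line; the grasp point (between the pads) lies 19 mm behind it; z points along the fingers, y is the line along which they close (so a half turn about z gives the same grasp; the last joint's range is limited). The gripper opens to 87 mm and grips with 3 to 60 N. Pads are 19 mm wide; open, the fingers measure 117 mm over their backs; the gripper's body (75 mm by 190 mm) begins 51 mm behind the grasp point.
Start: joints at [1.104, 0.332, -0.065, 1.46, 0.022, 1.35, -0.088], TCP at [0.268, -0.564, 0.223] pointing down, gripper open.
Joint ranges: [-2.6, 2.6], [-0.5, 2.12], [-1.47, 1.34], [0.16, 2.42], [-1.27, 4.41], [0.06, 2.06], [-2.6, 2.6]. Speed limits (rad/s): [2.22, 2.22, 2.79, 2.79, 3.14, 3.14, 3.14].

### API

Orientations are given as a unit quaternion [x, y, z, w].
In Python, from bench import * gives the robot as it stands.
- The arm moves only by the tool step_arm, never from a script. Its arguments are lists of equal length, an entry for each row: "delta_pos": the shift along the world's x, y, z in units of 25 mm (1.0 is 25 mm), a list of three; "turn": the turn about the world's z in units of 0.12 rad (1.0 is 0.12 rad). In form: {"delta_pos": [[tx, ty, tz], ...], "turn": [turn, ...]}. A call has 1 to 12 rows; each row shifts and turns the commanded pose from where the row before left it; what a row does not reach is not made up. A row lasts 1/10 s, in which the tool goes at most 50 mm and 8.59 degrees, less where a joint would pass 70% of its speed; a pose out of reach is approached as far as the arm can. A call with a number of a shift or a turn outside -1 to 1 is refused whole. A call with a gripper value outside its range is refused whole. "grip" is the closure, from 0 (fully open) to 1 (shut), set as the call begins (left out, the last holds). The fingers move at their own pace and stop on an object; "newtons" is the grip in N (left out, the last holds). Time passes only in rows, so rows that do not move let the fingers close. It gives the time, the measured TCP pose, the force, the opening and the grip force at its end, in the units of the state.
- read_state(): the state, without advancing time (a new reading comes with each control period).
- camera(name): name is "scene" or "top"; returns a dict with "image" (480x640x3 uint8, red, green, blue), "z_map" (480x640 float32, m along the optical axis (not along the pixel's ray), 0 where there is no reading), "mtx" (3x3 intrinsics, pixels), "view" (4x4, takes a point from world to camera coordinates). Camera axes: x right, y up, looking along -z (the intrinsics and any distortion apply to the point x, -y, -z); pixel columns grow to the right and rows downward; lengths in m; the calibration is good to about 2 mm. A picture is of the moment at which its call begins.
- close_job(): hands the job in; it is judged then, once.
The state is a dict: "time": time; "joint_positions": joint angles; "joint_vel": joint speeds; "joint_torque": joint torques, N m; "ee_pos": TCP position; "eef_rot": TCP orientation; "ft_force": force on the tool from outside, world axes, zero at the start; "torque": the same for the moment, N m; "width": finger opening in m; "grip_force": force on a finger pad.
Only numpy, scipy, OpenCV 4.12 (cv2) and the standard library are available. Lean on these libraries where they do the work, as an engineer would, in place of code of your own. Each camera call takes 0.05 s, during which the arm holds its last target. There are 200 camera calls.

### The job

Three clear tilt-out bins stand side by side on the conservation bench. Tilt the one that holds the small notched wooden prop block well forward to open it, then take the block out and put it in the shallow rectangular steel tray, ready for propping up the glass vase.

Things in the scene. Friction and masses are not known exactly. Their poses are not given: they have to be found in the camera images.
- bin_a (a joint): Hinge of the bin holding the block (one of three equal bins in a row, in any place). 0 = closed; grows as its top tilts towards the robot about a level pivot at its front panel's lower edge; stop at 0.65 rad (37 deg) = fully open. About 3 N at the handle moves it; it stays where left. Inside: 128 mm wide, 60 deep, walls 30 high, flat floor square to the panel. A fixed clear hood covers it when shut.
- handle (a point): Middle of that bin's handle, a level 10 mm round steel bar 70 long, on posts 31 mm above the 5 mm front panel's top edge. Frame turns with the bin: y along bar and row (to the left), z up the panel, x into the bin (away from the robot). Pivot: 142 mm along -z; bin floor: 97 mm along -z; bin centred on the bar in y. Closed, the hood's top is 34 mm below the bar, its near edge 24 mm beyond it in x.
- block_center (a point): Centre of the loose beech prop block, 38 (x) x 30 (y) x 38 mm (z, height), about 35 g, with an 18 mm wide, 10 mm deep notch along y across its top. Stands on the bin floor, y within about 10 deg of the bar's; tilts with the bin and may slide to the panel. Grip its flat 38 x 38 sides (30 mm apart along y), fingers opened to about 60 mm to clear the bin walls; bin fully open, it lifts straight out.
- tray: Shallow rectangular open steel tray, fixed, 160 mm (x) by 130 mm (y) outside, walls 4 mm thick and 25 mm high, floor 4 mm thick. Origin at the centre of its underside, on the table.
There are look-alikes about, which are no part of the job. There is more than one size of the tray; the job needs the larger.

How it is judged:
By the outcome, as a careful person would: the job done as asked, in the order asked, and still so for the second after the job is handed in, with the robot touching nothing.
It also fails if it takes over 58 s, if anything falls off the work surface, if the arm or the gripper's body presses on something with over 40 N, if the wrist force passes 120 N, or if a joint passes its speed limit or range.

## Working session

There is one attempt and no reset: what is moved stays moved. The work goes in short steps, Python scripts to look and compute and a tool call to move; the robot and the scene stay as the last step left them, time stands still between calls to the robot, and variables do not carry over. Pictures are saved under pics/ and viewed, at most 10 in all, crops included, and the job is handed in when it is done.

Besides the shell and the picture viewer there is one more tool, called after "Emit:" by a JSON object that holds its "name" and its "arguments". step_arm: Moves the arm, as the interface text tells. Shifts and turns lie within -1 to 1; 1 stands for 25 mm of shift or 0.12 rad of turn. Its arguments: {"type":"object","properties":{"delta_pos":{"type":"array"},"turn":{"type":"array"},"grip":{"type":"number"},"newtons":{"type":"number"}},"required":["delta_pos","turn"]}

```bash
mkdir -p pics
cat > h.py <<'E'
from bench import *
import numpy as np, cv2
def grab(name,tag):
    c=camera(name); cv2.imwrite(f'pics/{tag}.png',c['image'][:,:,::-1]); np.savez(f'{tag}.npz',**c); return c
def load(tag): return dict(np.load(f'{tag}.npz'))
def ray(c,u,v):
    K=c['mtx'];V=c['view'];d=np.linalg.inv(K)@[u,v,1]; d=np.array([d[0],-d[1],-d[2]])
    R=V[:3,:3]; return -R.T@V[:3,3], R.T@d   # d scaled: depth z
def onz(c,u,v,z):
    o,d=ray(c,u,v); return o+d*(z-o[2])/d[2]
def dep(c,u,v):
    o,d=ray(c,u,v); return o+d*c['z_map'][int(v),int(u)]
def proj(c,p):
    q=c['view'][:3,:3]@p+c['view'][:3,3]; q=c['mtx']@[q[0],-q[1],-q[2]]; return q[:2]/q[2]
def tri(c1,a,c2,b):
    o1,d1=ray(c1,*a);o2,d2=ray(c2,*b)
    s=np.linalg.lstsq(np.c_[d1,-d2],o2-o1,rcond=None)[0]
    p,q=o1+s[0]*d1,o2+s[1]*d2; return (p+q)/2,np.linalg.norm(p-q)
E
python3 - <<'E'
from h import *
for n in('scene','top'):
    c=grab(n,n+'0'); print(n,c['mtx'].round(1).tolist(),c['view'].round(3).tolist(),(c['z_map']>0).mean())
print({k:np.round(v,3).tolist() for k,v in read_state().items()})
E
```

```text
scene [[609.9, 0.0, 326.6], [0.0, 609.9, 235.1], [0.0, 0.0, 1.0]] [[0.4, 0.916, -0.019, -0.237], [-0.678, 0.309, 0.667, 0.23], [0.617, -0.254, 0.745, -1.568], [0.0, 0.0, 0.0, 1.0]] 0.9960026041666666
top [[565.2, 0.0, 317.3], [0.0, 565.2, 238.9], [0.0, 0.0, 1.0]] [[-0.021, -1.0, 0.004, 0.044], [0.99, -0.02, 0.137, -0.528], [-0.137, 0.007, 0.991, -0.981], [0.0, 0.0, 0.0, 1.0]] 0.9959114583333334
{'time': 0.1, 'joint_positions': [1.104, 0.333, -0.065, 1.461, 0.022, 1.35, -0.088], 'joint_vel': [-0.001, -0.002, -0.0, -0.004, -0.0, 0.0, 0.002], 'joint_torque': [0.001, -62.454, 0.025, -39.072, -0.061, 0.037, -0.0], 'ee_pos': [0.268, -0.564, 0.222], 'eef_rot': [0.975, 0.22, -0.0, -0.001], 'ft_force': [-0.106, 0.348, 0.473], 'torque': [-0.018, -0.002, 0.007], 'grip_force': 0.0, 'width': 0.087}
```

View pics/scene0.png

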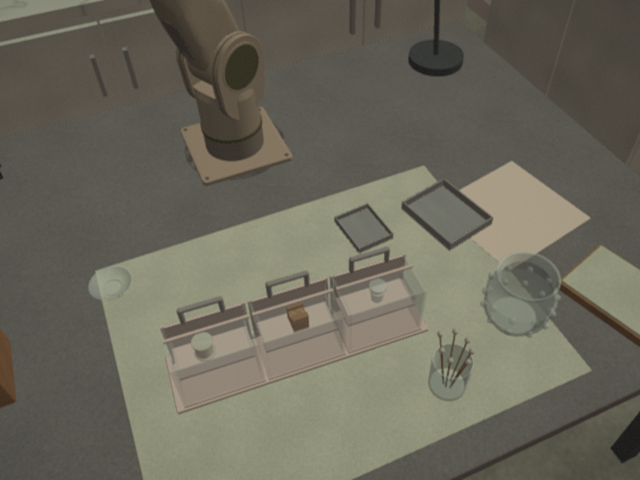

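View pics/top0.png

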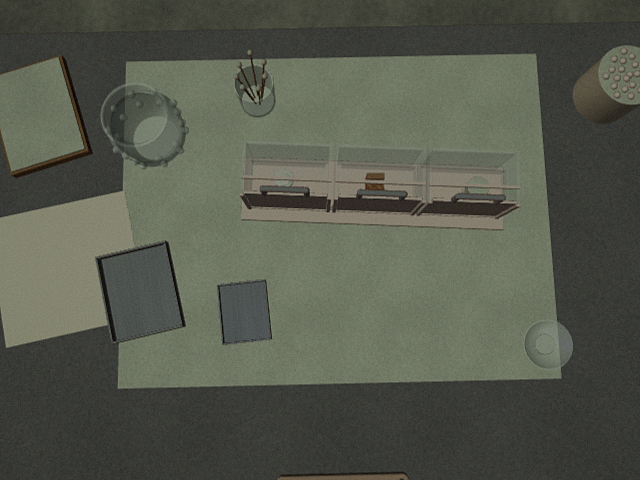

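Scene view: the middle bin holds the brown block (298,317). The left bin (203,345) and right bin (377,290) hold pale jars. The larger tray is at (447,213) and the smaller at (363,228); in the top view these are (141,291) and (245,312). The middle bin and the larger tray fit the description. I'll confirm with one enlarged crop.

Run:
```python
from h import *
s=cv2.imread('pics/scene0.png')[235:355,240:340]; t=cv2.imread('pics/top0.png')[135:235,325:435]
s=cv2.resize(s,(400,480),interpolation=3); t=cv2.resize(t,(400,364),interpolation=3)
o=np.zeros((480,800,3),np.uint8); o[:,:400]=s; o[:364,400:]=t
cv2.imwrite('pics/crop0.png',cv2.convertScaleAbs(o,alpha=1.6))
```

```text
(no output)
```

View pics/crop0.png

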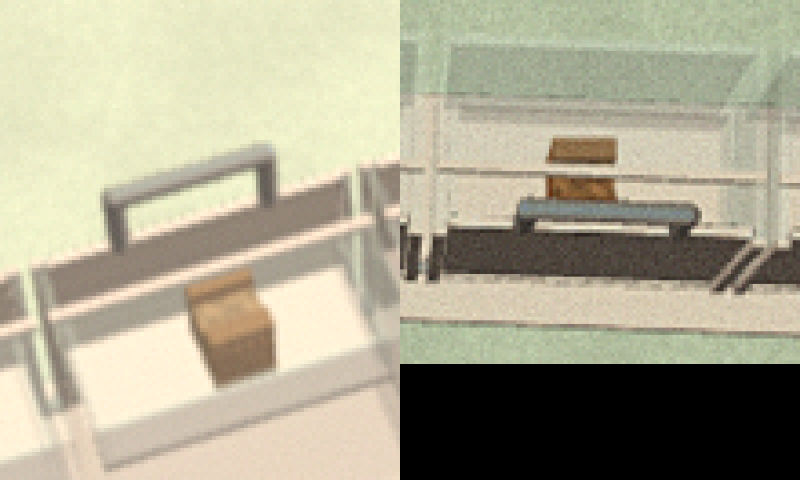

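Run:
```python
from h import *
s,t=load('scene0'),load('top0')
R,eR=tri(s,(267,283.5),t,(406.5,194)); L,eL=tri(s,(308,272.5),t,(357.5,192))
print('handle R',R,eR,'L',L,eL,'len',np.linalg.norm(L-R),'mid',(L+R)/2,'yaw',np.degrees(np.arctan2(-(L-R)[0],(L-R)[1])))
for u,v in [(370,194),(382,194.5),(395,195)]: print('top depth',dep(t,u,v))
# block: brown mask
for n,c,(r0,r1,c0,c1) in (('s',s,(290,335,280,315)),('t',t,(168,192,355,395))):
    h=cv2.cvtColor(c['image'],cv2.COLOR_RGB2HSV)[r0:r1,c0:c1]; m=(h[...,1]>95)
    ys,xs=np.nonzero(m); print(n,m.sum(),xs.min()+c0,xs.max()+c0,ys.min()+r0,ys.max()+r0,xs.mean()+c0,ys.mean()+r0)
    P=np.array([dep(c,x+c0,y+r0) for y,x in zip(ys,xs)]); print('depth pts med',np.median(P,0),np.percentile(P,5,0),np.percentile(P,95,0))
# trays: corners
h=cv2.cvtColor(t['image'],cv2.COLOR_RGB2HSV)
for r0,r1,c0,c1 in ((235,350,90,192),(270,350,210,280)):
    im=t['image'][r0:r1,c0:c1].astype(int); 
    m=((im[...,1]-im[...,2]<6)&(im.sum(2)<330)).astype(np.uint8)
    m=cv2.morphologyEx(m,cv2.MORPH_OPEN,np.ones((3,3)));k=max(cv2.findContours(m,0,2)[0],key=cv2.contourArea)
    b=cv2.minAreaRect(k); pts=cv2.boxPoints(b)+[c0,r0]; W=np.array([onz(t,*p,0.025) for p in pts])
    print('tray px',pts.round(1).tolist(),W.round(4).tolist(),'ctr',W.mean(0),[np.linalg.norm(W[i]-W[i-1]).round(4) for i in range(4)])
    print('floor depth',dep(t,*pts.mean(0)))
cT,_=tri(s,(447,213),t,(141,291)); print(cT)
```

```text
handle R [ 0.58047609 -0.10633294  0.169034  ] 0.004874081582852953 L [ 0.58558607 -0.03037438  0.16583034] 0.0024092407132112895 len 0.07619762388939265 mid [ 0.58303108 -0.06835366  0.16743217] yaw -3.8486722193672382
top depth [ 0.58209238 -0.05150779  0.16334617]
top depth [ 0.58016452 -0.07015383  0.16675527]
top depth [ 0.57894224 -0.09073348  0.16678218]
s 170 287 307 303 325 297.74117647058824 313.5764705882353
depth pts med [ 0.63940802 -0.07031259  0.12964743] [ 0.61599088 -0.08349039  0.12670359] [ 0.65297679 -0.05875377  0.13237779]
t 223 365 384 173 189 374.4708520179372 181.31390134529147
depth pts med [ 0.61457939 -0.06425529  0.1273704 ] [ 0.59127155 -0.07920219  0.09192019] [ 0.62453178 -0.05113694  0.16077712]
tray px [[103.8, 291.0], [140.1, 289.6], [141.9, 336.6], [105.6, 338.0]] [[0.444, 0.418, 0.025], [0.4451, 0.3529, 0.025], [0.3619, 0.3479, 0.025], [0.3607, 0.4122, 0.025]] ctr [0.40292897 0.38275162 0.025     ] [np.float64(0.0834), np.float64(0.0651), np.float64(0.0834), np.float64(0.0644)]
floor depth [0.40295992 0.3900011  0.0034358 ]
tray px [[216.4, 284.5], [265.3, 279.7], [271.1, 339.0], [222.1, 343.8]] [[0.4517, 0.2162, 0.025], [0.4585, 0.1281, 0.025], [0.3529, 0.1187, 0.025], [0.3464, 0.2055, 0.025]] ctr [0.40236098 0.16714316 0.025     ] [np.float64(0.1058), np.float64(0.0883), np.float64(0.106), np.float64(0.0871)]
floor depth [0.40222918 0.16977369 0.00391795]
[0.44433638 0.35754958 0.01500847]
```

The crop confirms it: the notched beech block is in the middle bin, behind the handle. Next I'll refine the row yaw and the large tray's corners.

Run:
```python
from h import *
s,t=load('scene0'),load('top0')
g=t['image'].astype(int)
# handle bars in top: bluish-grey mask above panel; report per bin
for c0,c1 in((255,315),(352,412),(447,510)):
    sub=g[183:205,c0:c1]; m=((sub[...,2]-sub[...,0]>4)&(sub.sum(2)<330)).astype(np.uint8)
    k=max(cv2.findContours(m,0,2)[0],key=cv2.contourArea); b=cv2.minAreaRect(k); pts=cv2.boxPoints(b)+[c0,183]
    print(np.round(b,1) if 0 else b, (np.array(b[0])+[c0,183]).round(1), onz(t,*(np.array(b[0])+[c0,183]),0.165).round(4))
W=np.array([onz(t,*p,0.025) for p in ((97,258),(167,242),(185,325),(115,342))]); print('tray',W.round(3).tolist(),W.mean(0),[np.linalg.norm(W[i]-W[i-1]).round(3) for i in range(4)])
W2=np.array([onz(s,*p,0.025) for p in ((402,210),(444,182),(491,217),(450,246))]); print('scene',W2.mean(0),[np.linalg.norm(W2[i]-W2[i-1]).round(3) for i in range(4)])
print('clear',[dep(t,u,v).round(3).tolist() for u,v in ((255,60),(150,90),(615,75),(548,344))])
```

```text
((46.5, 6.5), (1.0, 9.0), 90.0) [301.5 189.5] [0.5912 0.0573 0.165 ]
((45.5, 10.5), (1.0, 13.0), 90.0) [397.5 193.5] [ 0.5817 -0.0951  0.165 ]
((19.99585723876953, 13.078728675842285), (22.074710845947266, 1.2088531255722046), 3.012787342071533) [467.  196.1] [ 0.5753 -0.2054  0.165 ]
tray [[0.504, 0.432, 0.025], [0.531, 0.306, 0.025], [0.381, 0.272, 0.025], [0.353, 0.395, 0.025]] [0.4421309  0.35133646 0.025     ] [np.float64(0.155), np.float64(0.129), np.float64(0.154), np.float64(0.127)]
scene [0.45191253 0.35394036 0.025     ] [np.float64(0.143), np.float64(0.138), np.float64(0.145), np.float64(0.131)]
clear [[0.888, 0.147, 0.001], [0.776, 0.311, 0.13], [0.8, -0.495, 0.102], [0.333, -0.382, 0.003]]
```

Emit:
{"name": "step_arm", "arguments": {"delta_pos": [[0.565, 0.828, 0], [0.565, 0.828, 0], [0.565, 0.828, 0], [0.565, 0.828, 0], [0.565, 0.828, 0], [0.565, 0.828, 0], [0.565, 0.828, 0], [0.565, 0.828, 0], [0.565, 0.828, 0], [0.565, 0.828, 0], [0.565, 0.828, 0], [0.565, 0.828, 0]], "turn": [-0.35, -0.35, -0.35, -0.35, -0.35, -0.35, -0.35, -0.35, -0.35, -0.35, -0.35, -0.35], "grip": 1, "newtons": 20}}

```text
time: 1.3
ee_pos: [0.4382, -0.3151, 0.2223]
eef_rot: [1.0, -0.031, -0.0, -0.0]
ft_force: [-0.1, -0.6, 0.6]
width: 0.0026
grip_force: 0.0
```

Emit:
{"name": "step_arm", "arguments": {"delta_pos": [[0.565, 0.828, 0], [0.565, 0.828, 0], [0.565, 0.828, 0], [0.565, 0.828, 0], [0.565, 0.828, 0], [0.565, 0.828, 0], [0.565, 0.828, 0], [0.565, 0.828, 0], [0.565, 0.828, 0], [0.565, 0.828, 0], [0.565, 0.828, 0], [0.565, 0.828, 0]], "turn": [0, 0, 0, 0, 0, 0, 0, 0, 0, 0, 0, 0]}}

```text
time: 2.5
ee_pos: [0.6076, -0.0668, 0.2221]
eef_rot: [1.0, -0.03, -0.0, 0.0]
ft_force: [-0.5, -0.5, 0.8]
width: 0.0005
grip_force: 0.0
```

Emit:
{"name": "step_arm", "arguments": {"delta_pos": [[0, 0, 0], [0, 0, 0], [0, 0, 0]], "turn": [0, 0, 0]}}

```text
time: 2.8
ee_pos: [0.6069, -0.0689, 0.2223]
eef_rot: [1.0, -0.031, -0.0, 0.0]
ft_force: [0.4, -0.8, -0.7]
width: 0.0006
grip_force: 0.0
```

Emit:
{"name": "step_arm", "arguments": {"delta_pos": [[0, 0, -0.48], [0, 0, -0.48], [0, 0, -0.48], [0, 0, -0.48], [0, 0, -0.48], [0, 0, -0.48], [0, 0, 0]], "turn": [0, 0, 0, 0, 0, 0, 0]}}

```text
time: 3.5
ee_pos: [0.6063, -0.0676, 0.1483]
eef_rot: [1.0, -0.03, -0.002, -0.0]
ft_force: [-0.2, 0.3, 0.6]
width: 0.0006
grip_force: 0.0
```

Run:
```python
from h import *
a=grab('scene','s1')['image'][210:360,230:390]; b=grab('top','t1')['image'][120:260,310:460]
o=np.zeros((450,800,3),np.uint8); o[:375,:400]=cv2.resize(a,(400,375),interpolation=3); o[:373,400:]=cv2.resize(b,(400,373),interpolation=3)
cv2.imwrite('pics/crop1.png',cv2.convertScaleAbs(o[:,:,::-1],alpha=1.5))
```

```text
(no output)
```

View pics/crop1.png

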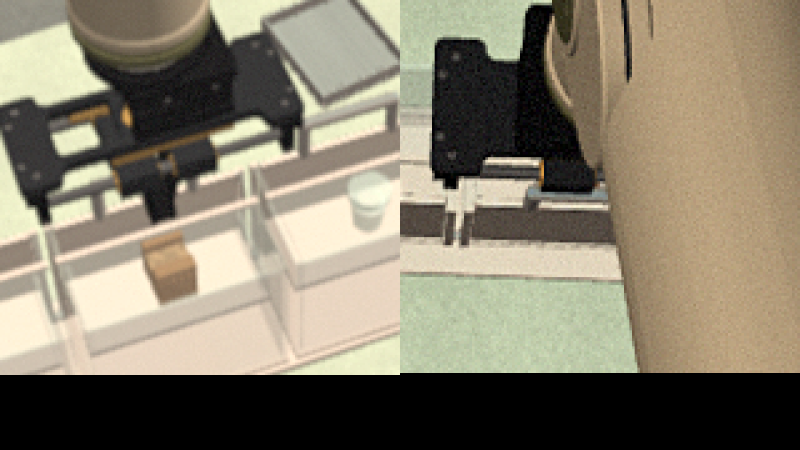

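The fingers are behind the bar, between its posts: (160,200) in the left half of the crop, (565,175) in the right. Now I'll pull along the arc.

Emit:
{"name": "step_arm", "arguments": {"delta_pos": [[-0.32, 0.02, 0], [-0.32, 0.02, 0], [-0.32, 0.02, -0.03], [-0.32, 0.02, -0.04], [-0.32, 0.02, -0.06], [-0.32, 0.02, -0.08], [-0.32, 0.02, -0.1]], "turn": [0, 0, 0, 0, 0, 0, 0]}}

```text
time: 4.3
ee_pos: [0.5507, -0.0642, 0.1427]
eef_rot: [1.0, -0.03, 0.0, 0.0]
ft_force: [1.4, -0.5, 1.7]
width: 0.0004
grip_force: 1.0
```

Emit:
{"name": "step_arm", "arguments": {"delta_pos": [[-0.32, 0.02, -0.12], [-0.32, 0.02, -0.14], [-0.32, 0.02, -0.16], [-0.2, 0.01, -0.14], [0, 0, 0]], "turn": [0, 0, 0, 0, 0]}}

```text
time: 4.8
ee_pos: [0.5211, -0.0624, 0.128]
eef_rot: [1.0, -0.03, -0.001, 0.0]
ft_force: [0.3, -0.1, -0.2]
width: 0.0002
grip_force: 0.0
```

Emit:
{"name": "step_arm", "arguments": {"delta_pos": [[-0.2, 0.01, -0.08], [-0.2, 0.01, -0.08]], "turn": [0, 0]}}

```text
time: 5.0
ee_pos: [0.5127, -0.0618, 0.1246]
eef_rot: [1.0, -0.03, 0.001, -0.0]
ft_force: [7.4, -0.4, -1.1]
width: 0.0002
grip_force: 5.5
```

Emit:
{"name": "step_arm", "arguments": {"delta_pos": [[-0.15, 0.01, 0], [-0.1, 0.01, 0]], "turn": [0, 0]}}

```text
time: 5.2
ee_pos: [0.5119, -0.0617, 0.1255]
eef_rot: [1.0, -0.03, 0.007, -0.0]
ft_force: [42.9, -4.7, -32.4]
width: 0.0003
grip_force: 21.1
```

Run:
```python
from h import *
a=grab('scene','s2')['image'][210:360,230:390]; b=grab('top','t2')['image'][120:260,310:460]
o=np.zeros((450,800,3),np.uint8); o[:375,:400]=cv2.resize(a,(400,375),interpolation=3); o[:373,400:]=cv2.resize(b,(400,373),interpolation=3)
cv2.imwrite('pics/crop2.png',cv2.convertScaleAbs(o[:,:,::-1],alpha=1.5))
```

```text
(no output)
```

View pics/crop2.png

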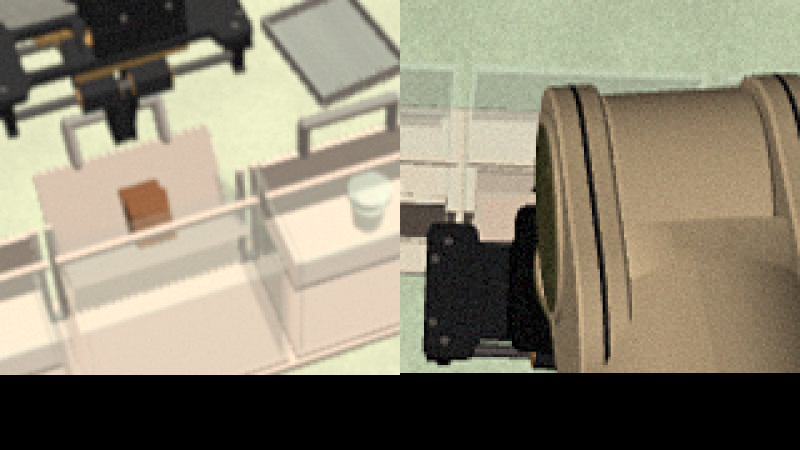

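The bin is at its stop: the force rose to 43 N and the block is visible at (145,212) in the crop. I'll unload, lift clear and step aside for a look.

Emit:
{"name": "step_arm", "arguments": {"delta_pos": [[0.25, -0.01, 0], [0.05, 0, 0.2], [0, 0, 0.8], [0, 0, 0.8], [0, 0, 0.8], [0, 0, 0.8], [0, 0.9, 0.6], [0, 0.9, 0], [0, 0.9, 0], [0, 0.9, 0], [0, 0.9, 0], [0, 0.9, 0]], "turn": [0, 0, 0, 0, 0, 0, 0, 0, 0, 0, 0, 0]}}

```text
time: 6.5
ee_pos: [0.5126, 0.0741, 0.2249]
eef_rot: [1.0, -0.03, -0.001, 0.0]
ft_force: [0.3, 0.3, -1.2]
width: 0.0002
grip_force: 0.0
```

Emit:
{"name": "step_arm", "arguments": {"delta_pos": [[0, 0.9, 0], [0, 0.9, 0], [0, 0.9, 0], [0, 0, 0]], "turn": [0, 0, 0, 0], "grip": 0.31}}

```text
time: 6.9
ee_pos: [0.5122, 0.1442, 0.225]
eef_rot: [1.0, -0.028, -0.001, -0.0]
ft_force: [-0.6, -0.3, 0.3]
width: 0.0246
grip_force: 0.0
```

Run:
```python
from h import *
a=grab('scene','s3')['image'][240:340,230:350]; b=grab('top','t3')['image'][130:270,310:450]
print(read_state()['ee_pos'],read_state()['width'])
o=np.zeros((400,800,3),np.uint8); o[:333,:400]=cv2.resize(a,(400,333),interpolation=3); o[:,400:]=cv2.resize(b,(400,400),interpolation=3)
cv2.imwrite('pics/crop3.png',cv2.convertScaleAbs(o[:,:,::-1],alpha=1.5))
```

```text
[0.51300019 0.1406847  0.22478925] 0.032151311856475684
```

View pics/crop3.png

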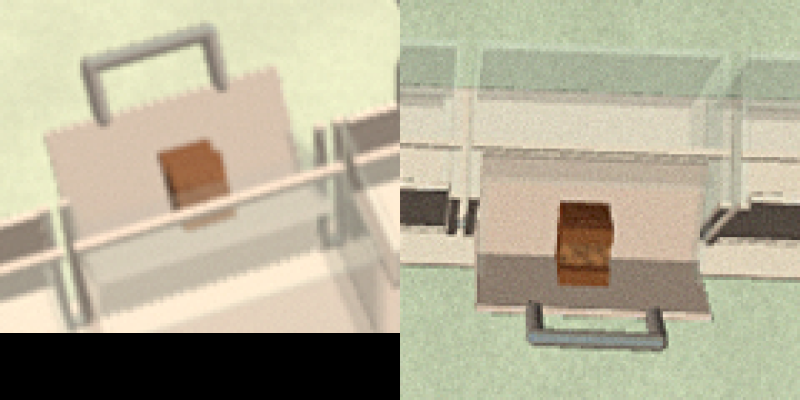

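Run:
```python
from h import *
s,t=load('s3'),load('t3')
for n,c,(r0,r1,c0,c1) in (('s',s,(275,312,270,310)),('t',t,(190,240,355,395))):
    h=cv2.cvtColor(c['image'],cv2.COLOR_RGB2HSV)[r0:r1,c0:c1]; m=(h[...,1]>110).astype(np.uint8)
    k=max(cv2.findContours(m,0,2)[0],key=cv2.contourArea); print(n,cv2.boundingRect(k),(c0,r0),cv2.approxPolyDP(k,1.5,True).reshape(-1,2).__add__([c0,r0]).tolist())
    ys,xs=np.nonzero(m); P=np.array([dep(c,x+c0,y+r0) for y,x in zip(ys,xs)])
    print(' depth med',np.median(P,0).round(4),np.percentile(P,[5,95],axis=0).round(3).tolist())
def sc(a,b): return (230+a[0]*.3,240+a[1]*.3),(310+b[0]*.35,130+b[1]*.35)
for nm,a,b in (('handle L end',(213,32),(530-400,338)),('handle R end',(86,64),(664-400,346)),('near-top L corner',(212,141),(560-400,285)),('near-top R corner',(160,152),(608-400,286))):
    pa,pb=sc(a,b); print(nm,*[np.round(x,4) for x in tri(s,pa,t,pb)])
ps=np.radians(-3.5);ct,st=np.cos(.65),np.sin(.65)
ex=np.array([np.cos(ps),np.sin(ps),0]);ey=np.array([-np.sin(ps),np.cos(ps),0]);ez=np.array([0,0,1.])
X=ct*ex+st*ez; Z=-st*ex+ct*ez
H0=np.array([.582,-.068,.165]); H=H0-.142*ez+.142*Z; print('H',H,'px',proj(t,H),proj(s,H))
for yo in (0,.008):
  C=H-.078*Z+.0215*X+yo*ey; print('C',C)
  for n,c in(('s',s),('t',t)): print(n,[proj(c,C+a*.019*X+b*.015*ey+.019*Z).round(1).tolist() for a,b in((-1,-1),(-1,1),(1,1),(1,-1))])
```

```text
s (8, 7, 20, 19) (270, 275) [[291, 282], [278, 286], [281, 297], [284, 300], [287, 297], [290, 297], [290, 299], [297, 296], [295, 286]]
 depth med [ 0.5672 -0.0638  0.1059] [[0.54, -0.077, 0.091], [0.593, -0.05, 0.122]]
t (9, 11, 21, 29) (355, 190) [[366, 201], [365, 228], [382, 229], [384, 214], [382, 202]]
 depth med [ 0.5599 -0.0638  0.0944] [[0.538, -0.078, 0.086], [0.584, -0.05, 0.112]]
handle L end [ 0.4997 -0.0261  0.1344] 0.004
handle R end [ 0.4936 -0.1008  0.1367] 0.0058
near-top L corner [ 0.5374 -0.0466  0.0888] 0.0079
near-top R corner [ 0.5353 -0.0759  0.0921] 0.0057
H [ 0.49622382 -0.0627537   0.1360439 ] px [377.08858248 249.46239434] [273.93024303 253.94043357]
C [ 0.56042419 -0.06668037  0.08696087]
s [[274.1, 285.9], [289.2, 281.4], [293.4, 286.0], [277.8, 290.7]]
t [[383.5, 231.1], [366.0, 230.3], [367.7, 210.4], [385.6, 211.1]]
C [ 0.56091258 -0.05869529  0.08696087]
s [[278.1, 284.7], [293.2, 280.2], [297.5, 284.8], [282.0, 289.4]]
t [[378.9, 230.9], [361.3, 230.2], [363.0, 210.2], [380.9, 211.0]]
```

Top crop: the block spans about 365–384 × 201–230 px, so its centre is near (0.561, −0.064, 0.087), 2–3 mm from the bin's mid-line. I'll go in centred on the bin so the gripper body clears the neighbouring handles.

Emit:
{"name": "step_arm", "arguments": {"delta_pos": [[0.184, -0.827, 0], [0.184, -0.827, 0], [0.184, -0.827, 0], [0.184, -0.827, 0], [0.184, -0.827, 0], [0.184, -0.827, 0], [0.184, -0.827, 0], [0.184, -0.827, 0], [0.184, -0.827, 0], [0.184, -0.827, 0], [0, 0, 0], [0, 0, 0]], "turn": [0, 0, 0, 0, 0, 0, 0, 0, 0, 0, 0, 0]}}

```text
time: 8.2
ee_pos: [0.5591, -0.067, 0.2247]
eef_rot: [1.0, -0.031, -0.0, 0.0]
ft_force: [-0.1, 0.3, 0.0]
width: 0.06
grip_force: 0.0
```

Emit:
{"name": "step_arm", "arguments": {"delta_pos": [[0, 0, -0.8], [0, 0, -0.8], [0, 0, -0.8], [0, 0, -0.8], [0, 0, -0.8], [0, 0, -0.8], [0, 0, 0], [0, 0, 0]], "turn": [0, 0, 0, 0, 0, 0, 0, 0]}}

```text
time: 9.0
ee_pos: [0.5595, -0.0653, 0.1054]
eef_rot: [1.0, -0.03, -0.0, -0.0]
ft_force: [-0.4, -0.1, 0.5]
width: 0.0595
grip_force: 0.0
```

Run:
```python
from h import *
a=grab('scene','s4')['image'][200:350,210:410]; b=grab('top','t4')['image'][120:270,260:460]
o=np.zeros((300,800,3),np.uint8); o[:,:400]=cv2.resize(a,(400,300),interpolation=3); o[:,400:]=cv2.resize(b,(400,300),interpolation=3)
cv2.imwrite('pics/crop4.png',cv2.convertScaleAbs(o[:,:,::-1],alpha=1.6))
```

```text
(no output)
```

View pics/crop4.png

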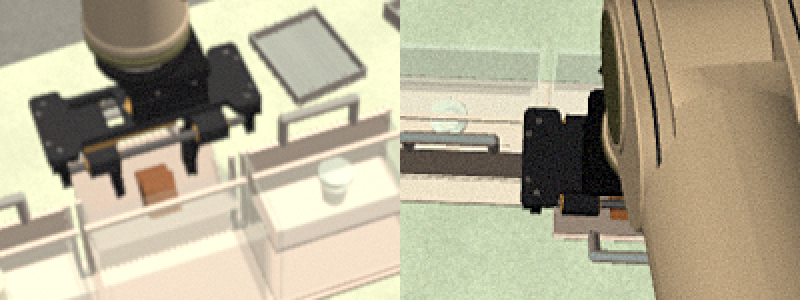

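The fingers straddle the block at (157,188) and the body clears the neighbouring handle: bar end at (497,143), body edge at (525,150). Now I'll descend and grip.

Emit:
{"name": "step_arm", "arguments": {"delta_pos": [[0, 0, -0.25], [0, 0, -0.25], [0, 0, -0.25], [0, 0, -0.25], [0, 0, 0]], "turn": [0, 0, 0, 0, 0]}}

```text
time: 9.6
ee_pos: [0.5589, -0.0659, 0.0786]
eef_rot: [1.0, -0.03, -0.001, -0.0]
ft_force: [-0.0, 1.1, 0.4]
width: 0.0597
grip_force: 0.0
```

Emit:
{"name": "step_arm", "arguments": {"delta_pos": [[0, 0, 0], [0, 0, 0], [0, 0, 0], [0, 0, 0], [0, 0, 0], [0, 0, 0], [0, 0, 0], [0, 0, 0]], "turn": [0, 0, 0, 0, 0, 0, 0, 0], "grip": 1, "newtons": 15}}

```text
time: 10.4
ee_pos: [0.5598, -0.0659, 0.08]
eef_rot: [1.0, -0.03, 0.0, 0.0]
ft_force: [0.1, 0.0, 1.6]
width: 0.0299
grip_force: 15.0
```

Emit:
{"name": "step_arm", "arguments": {"delta_pos": [[0, 0, 0.3], [0, 0, 0.6], [0, 0, 0.8], [0, 0, 0.8], [0, 0, 0.8], [0, 0, 0.8], [0, 0, 0.8], [0, 0, 0.8], [0, 0, 0.7], [0, 0, 0.4], [0, 0, 0]], "turn": [0, 0, 0, 0, 0, 0, 0, 0, 0, 0, 0]}}

```text
time: 11.5
ee_pos: [0.5603, -0.0659, 0.2518]
eef_rot: [1.0, -0.03, 0.001, 0.0]
ft_force: [-0.3, -0.5, -0.5]
width: 0.0298
grip_force: 15.0
```

Emit:
{"name": "step_arm", "arguments": {"delta_pos": [[-0.12, 0.42, 0], [-0.238, 0.836, 0], [-0.238, 0.836, 0], [-0.238, 0.836, 0], [-0.238, 0.836, 0], [-0.238, 0.836, 0], [-0.238, 0.836, 0], [-0.238, 0.836, 0], [-0.238, 0.836, 0], [-0.238, 0.836, 0]], "turn": [0, 0, 0, 0, 0, 0, 0, 0, 0, 0]}}

```text
time: 12.5
ee_pos: [0.5017, 0.1341, 0.2487]
eef_rot: [1.0, -0.03, -0.001, 0.0]
ft_force: [0.0, -0.2, -0.3]
width: 0.0298
grip_force: 15.0
```

Emit:
{"name": "step_arm", "arguments": {"delta_pos": [[-0.238, 0.836, 0], [-0.238, 0.836, 0], [-0.238, 0.836, 0], [-0.238, 0.836, 0], [-0.238, 0.836, 0], [-0.238, 0.836, 0], [-0.238, 0.836, 0], [-0.238, 0.836, 0], [-0.238, 0.836, 0], [-0.238, 0.836, 0], [-0.12, 0.42, 0], [0, 0, 0]], "turn": [0, 0, 0, 0, 0, 0, 0, 0, 0, 0, 0, 0]}}

```text
time: 13.7
ee_pos: [0.439, 0.3536, 0.2491]
eef_rot: [1.0, -0.028, -0.001, 0.0]
ft_force: [0.3, 0.6, -0.8]
width: 0.0301
grip_force: 15.0
```

Emit:
{"name": "step_arm", "arguments": {"delta_pos": [[0, 0, -0.8], [0, 0, -0.8], [0, 0, -0.8], [0, 0, -0.8], [0, 0, -0.8], [0, 0, -0.8], [0, 0, -0.8], [0, 0, -0.8], [0, 0, 0]], "turn": [0, 0, 0, 0, 0, 0, 0, 0, 0]}}

```text
time: 14.6
ee_pos: [0.4397, 0.3496, 0.0872]
eef_rot: [1.0, -0.031, -0.002, 0.002]
ft_force: [-0.2, -0.2, -0.3]
width: 0.0296
grip_force: 15.0
```

Run:
```python
from h import *
print(read_state()['ee_pos'])
a=grab('scene','s5')['image'][140:290,360:560]; b=grab('top','t5')['image'][220:370,60:260]
o=np.zeros((300,800,3),np.uint8); o[:,:400]=cv2.resize(a,(400,300),interpolation=3); o[:,400:]=cv2.resize(b,(400,300),interpolation=3)
cv2.imwrite('pics/crop5.png',cv2.convertScaleAbs(o[:,:,::-1],alpha=1.6))
```

```text
[0.43973414 0.34964956 0.08716323]
```

View pics/crop5.png

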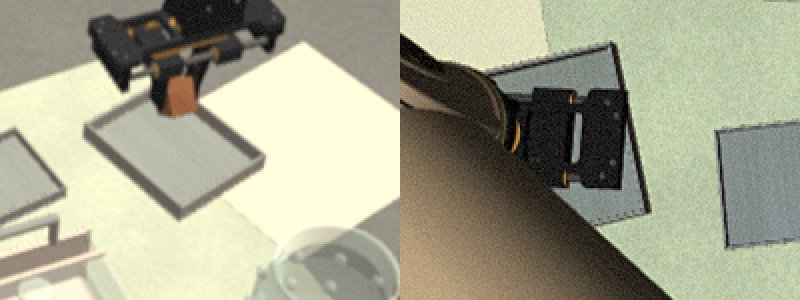

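The block (180,97 in the crop) is over the large tray. I'll lower it to contact.

Emit:
{"name": "step_arm", "arguments": {"delta_pos": [[0, 0, -0.5], [0, 0, -0.5], [0, 0, -0.5], [0, 0, -0.3], [0, 0, -0.2], [0, 0, -0.2], [0, 0, 0]], "turn": [0, 0, 0, 0, 0, 0, 0]}}

```text
time: 15.4
ee_pos: [0.4403, 0.3521, 0.0343]
eef_rot: [1.0, -0.03, -0.0, 0.0]
ft_force: [-0.1, 1.1, 0.0]
width: 0.0298
grip_force: 15.0
```

Emit:
{"name": "step_arm", "arguments": {"delta_pos": [[0, 0, -0.08], [0, 0, -0.08], [0, 0, 0]], "turn": [0, 0, 0], "newtons": 5}}

```text
time: 15.7
ee_pos: [0.4406, 0.3521, 0.0308]
eef_rot: [1.0, -0.03, 0.0, 0.0]
ft_force: [0.0, -0.6, -0.4]
width: 0.03
grip_force: 5.0
```

Emit:
{"name": "step_arm", "arguments": {"delta_pos": [[0, 0, -0.1], [0, 0, -0.1], [0, 0, 0]], "turn": [0, 0, 0]}}

```text
time: 16.0
ee_pos: [0.4404, 0.352, 0.0254]
eef_rot: [1.0, -0.03, -0.0, 0.0]
ft_force: [-0.5, 0.2, 0.2]
width: 0.0297
grip_force: 5.0
```

Emit:
{"name": "step_arm", "arguments": {"delta_pos": [[0, 0, -0.1], [0, 0, -0.1], [0, 0, 0]], "turn": [0, 0, 0]}}

```text
time: 16.3
ee_pos: [0.4414, 0.3522, 0.0212]
eef_rot: [1.0, -0.03, 0.001, -0.0]
ft_force: [0.6, -0.5, 2.6]
width: 0.0302
grip_force: 5.0
```

Emit:
{"name": "step_arm", "arguments": {"delta_pos": [[0, 0, -0.1], [0, 0, -0.1], [0, 0, 0]], "turn": [0, 0, 0], "newtons": 3}}

```text
time: 16.6
ee_pos: [0.4406, 0.3523, 0.0156]
eef_rot: [1.0, -0.03, 0.0, -0.0]
ft_force: [1.0, -0.4, 1.8]
width: 0.0295
grip_force: 3.0
```

Emit:
{"name": "step_arm", "arguments": {"delta_pos": [[0, 0, 0], [0, 0, 0], [0, 0, 0], [0, 0, 0], [0, 0, 0]], "turn": [0, 0, 0, 0, 0], "grip": 0.31}}

```text
time: 17.1
ee_pos: [0.4405, 0.3522, 0.0158]
eef_rot: [1.0, -0.03, -0.0, 0.0]
ft_force: [0.2, 0.2, 0.5]
width: 0.0577
grip_force: 0.0
```

Emit:
{"name": "step_arm", "arguments": {"delta_pos": [[0, 0, 0.4], [0, 0, 0.8], [0, 0, 0.8], [0, 0, 0.8], [0, 0, 0.8], [0, 0, 0.8], [0, 0, 0.8], [0, -0.8, 0.8], [0, -0.8, 0.8], [0, -0.8, 0], [0, -0.8, 0], [0, -0.8, 0]], "turn": [0, 0, 0, 0, 0, 0, 0, 0, 0, 0, 0, 0]}}

```text
time: 18.3
ee_pos: [0.4405, 0.2515, 0.1868]
eef_rot: [1.0, -0.03, 0.0, -0.0]
ft_force: [-0.2, 1.1, -0.8]
width: 0.0602
grip_force: 0.0
```

Emit:
{"name": "step_arm", "arguments": {"delta_pos": [[0, -0.8, 0], [0, -0.8, 0], [0, -0.8, 0], [0, -0.8, 0], [0, -0.8, 0], [0, 0, 0], [0, 0, 0]], "turn": [0, 0, 0, 0, 0, 0, 0]}}

```text
time: 19.0
ee_pos: [0.4406, 0.1525, 0.1865]
eef_rot: [1.0, -0.03, 0.0, -0.0]
ft_force: [-0.6, -0.1, -0.3]
width: 0.0595
grip_force: 0.0
```

Run:
```python
from h import *
a=grab('scene','s6')['image'][140:340,230:530]; b=grab('top','t6')['image'][130:360,60:440]
o=np.zeros((300,800,3),np.uint8); o[:267,:400]=cv2.resize(a,(400,267),interpolation=3); o[:242,400:]=cv2.resize(b,(400,242),interpolation=3)
cv2.imwrite('pics/crop6.png',cv2.convertScaleAbs(o[:,:,::-1],alpha=1.6))
```

```text
(no output)
```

View pics/crop6.png

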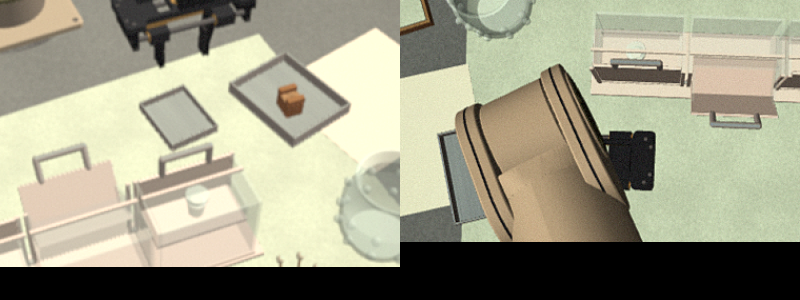

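The block stands notch-up in the large tray at (290,97) in the crop. The bin is still open at (70,190) and the gripper is clear, so I'm handing in.

```bash
python3 -c "
from bench import *
print(close_job())"
```

```text
the job is handed in; nothing more can be done
None
```

I tilted the middle bin fully open, took out the notched prop block and stood it notch-up in the larger steel tray, then handed the job in at about 19 s with the gripper clear of everything.

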